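# Set and lock the hold-down of a bottle shaker

## Task

Make the stoppered bottle ready for shaking: lower the shaker's sprung hold-down until its foot presses lightly on the bottle's stopper, about 5 to 10 N and never more than 15 N. Keep it there and turn the clamp bar clockwise as far as it goes to lock the hold-down, then let go so that the foot stays in touch with the stopper. Leave the other things on the counter undisturbed.

Things in the scene. Friction and masses are not known exactly. Their poses are not given: they have to be found in the camera images.
- shaker: bench shaker, fixed: white box, steel platform on top 50 mm above the counter. Origin on the counter straight under the foot and the nest's middle; z up. Box from -95 to +95 mm in x, -95 to +135 mm in y. Steel post 26 mm thick, top 257 mm above the counter, at y = +95 mm. From it a thin plate reaches under the arm to 15 mm from the foot's axis, 145 to 195 mm above the counter
- holddown: hold-down sliding on the post: aluminium arm, 34 mm wide, top 50 mm above the foot; below it a round rubber foot, 30 mm across, giving 1 mm for 5 N. Origin: middle of the foot's underside. A spring lifts it: it starts fully up, foot 185 mm above the counter, can go down 52 mm and takes 1 to 5 N to push in free travel; let go unlocked, it rises. Locked, it stays but gives up a few N of a push
- clamp_bar (a point): centre of the clamp's T-bar: black bar 52 mm long (its x), 14 mm wide (y), 26 mm high (z) on a thin stem, 88 mm straight above the foot's underside; 25 mm are free between the bar's underside and the arm. It rides with the hold-down and serves both to push it down and to lock it
- clamp (a joint): turn of the clamp bar in rad: grows clockwise seen from above, from 0 (free) to 1.35 (locked, end stop). It begins between 0 and 0.2, starts to bite at about 0.8 and is locked above 1.2; it takes up to about 0.4 N m and stays where it is left
- bottle: amber glass bottle, 45 mm across, 88 mm high to its neck, standing loose between the nest's pins under the foot. Origin: centre of its underside. A grey stopper, 20 mm across, stands out of the neck by an unknown 6 to 24 mm: its top, 94 to 112 mm above the origin, must be found by touch. Stopper and bottle do not yield
- pill_jar: white plastic jar with a lid, 54 mm across, 85 mm high, bystander; origin at the centre of its underside
- bowl: steel bowl, 110 mm across, 50 mm high, bystander; origin at the centre of its underside
- wash_bottle: white plastic bottle with a yellow cap, 60 mm across, 130 mm high, bystander; origin at the centre of its underside
Things that resemble listed ones, but are neither listed nor needed, are in the scene too. Leave any blue or green look-alike of the bottle alone.

How it is judged:
On the way, in this order (a step that is already met when the one before it is completed fails the run):
1. the foot rests on the stopper while the clamp is still free (contact force between holddown and bottle above 0.5 N and value of joint clamp below 0.5 rad), for 0.2 s.
2. the clamp is locked with the foot on the stopper (contact force between holddown and bottle above 0.3 N and value of joint clamp above 1.15 rad), for 0.2 s.
At the end, for the whole second after the job is handed in: The clamp is turned past 1.15 rad, the hold-down stands still at its height with its foot still touching the stopper (more than 0.3 N), the bottle is upright (within 0.06 rad) in the nest (within 6 mm of its middle), and everything is released (all of step 2 and linear speed of holddown below 0.005 m/s and horizontal distance between bottle and shaker below 0.006 m and angle between bottle's own z axis and vertical below 0.06 rad).
It fails at once if the foot pressed on the bottle with more than 15 N (contact force between holddown and bottle above 15 N).
It fails at once if a bystander was moved by more than 20 mm (distance of any of pill_jar, bowl, wash_bottle from where it was at the start of the episode above 0.02 m).
It also fails if it takes over 42 s, if anything falls off the work surface, if the arm or the gripper's body presses on something with over 40 N, if the wrist force passes 120 N, or if a joint passes its speed limit or range.

## Robot

A 7-joint arm with a two-finger parallel gripper is mounted at the origin on the work surface. World frame = base frame: x ahead of the robot, y to its left, z up, the work surface at z = 0. Lengths are in m, angles in rad, forces in N, time in s.
With the tool pointing down it reaches from about 0.425 to 0.95 m from the base axis. Payload 16.7 kg.
Tool frame: the origin (TCP) lies midway between the tips of the shut fingers; the grasp point (between the pads) lies 19 mm behind it; z points along the fingers, y is the line along which they close (so a half turn about z gives the same grasp; the last joint's range is limited). The gripper opens to 94 mm and grips with 3 to 60 N. Pads are 16 mm wide; open, the fingers measure 119 mm over their backs; the gripper's body (75 mm by 177 mm) begins 78 mm behind the grasp point.
Start: joints at [1.169, 0.426, 0.074, 1.606, -0.034, 1.111, -0.067], TCP at [0.169, -0.654, 0.205] pointing down, gripper open.
Joint ranges: [-2.85, 2.85], [-0.5, 2.14], [-1.23, 1.37], [0.21, 2.46], [-1.02, 4.16], [0.16, 2.05], [-2.73, 2.73]. Speed limits (rad/s): [1.89, 1.89, 2.39, 2.39, 3.01, 3.01, 3.01].

## Interface

Orientations are given as a unit quaternion [w, x, y, z].
In Python, from plant import arm gives the robot as it stands.
- The arm moves only by the tool carry_out, never from a script. Its argument "commands" is a list that holds one entry, the list of rows, each a list of 7 numbers: the shift along the tool's x, y, z in mm, then the turn, a rotation vector about the tool's x, y, z in rad, then the gripper's target within -1 to 1 (shut at 1, half-way at 0, fully open at -1). A call has 1 to 8 rows; each row is the pose to reach, as a shift and turn from the pose commanded when the call began, along the tool's axes at that moment; what a row does not reach only later rows make up. A row lasts 1/12 s, in which the tool goes at most 41.7 mm and 7.16 degrees, less where a joint would pass 70% of its speed; a pose out of reach is approached as far as the arm can. A call with a gripper value outside its range is refused whole. The fingers move at their own pace and stop on an object; "squeeze" is the grip in N (left out, the last holds). Time passes only in rows, so rows that repeat a pose let the fingers close. It gives the time, the measured TCP pose, the force, the opening and the grip force at its end, in the units of the state.
- arm.get_state(): the state, without advancing time (a new reading comes with each control period).
- arm.grab_frame(name): name is "side" or "top"; returns a dict with "frame" (420x560x3 uint8, blue, green, red), "fx", "fy", "cx", "cy" (pixels), "k1" (the pictures are not rectified: a ray, as slopes to the right and down, at radius r is drawn at 1 + k1 r^2 times it, then the intrinsics apply), "origin" and "rotation" of the camera in the world. Camera axes: x right, y down, z forward; pixel columns grow to the right and rows downward; lengths in m; the calibration is good to about 2 mm. A picture is of the moment at which its call begins. There is no depth.
- arm.job_done(): hands the job in; it is judged then, once.
The state is a dict: "time": time; "joints": joint angles; "qvel": joint speeds; "joint_efforts": joint torques, N m; "tool_pos": TCP position; "tool_rot": TCP orientation; "contact_force": force on the tool from outside, world axes, zero at the start; "torque": the same for the moment, N m; "grip_width": opening from 0.0 (shut) to 1.0 (fully open); "finger_force": force on a finger pad.
Only numpy, scipy, OpenCV 4.12 (cv2) and the standard library are available. Lean on these libraries where they do the work, as an engineer would, in place of code of your own. Each camera call takes 0.05 s, during which the arm holds its last target. There are 200 camera calls.

## Working session

There is one attempt and no reset: what is moved stays moved. The work goes in short steps, Python scripts to look and compute and a tool call to move; the robot and the scene stay as the last step left them, time stands still between calls to the robot, and variables do not carry over. Pictures are saved under pics/ and viewed, at most 10 in all, crops included, and the job is handed in when it is done.

Besides the shell and the picture viewer there is one more tool, called after "Request:" by a JSON object that holds its "api" and its "payload", one argument or row to a line. carry_out: Moves the arm, as the interface text tells. Its arguments: {"type":"object","properties":{"commands":{"type":"array","items":{"type":"array","items":{"type":"array","items":{"type":"number"}}}},"squeeze":{"type":"number"}},"required":["commands"]}

```bash
mkdir -p pics; cat > h.py <<'E'
import numpy as np, cv2, pickle
from plant import arm
from scipy.spatial.transform import Rotation as R
def grab(n,tag):
    f=arm.grab_frame(n); cv2.imwrite(f'pics/{tag}.png',f['frame']); pickle.dump(f,open(f'pics/{tag}.pkl','wb')); return f
def load(tag): return pickle.load(open(f'pics/{tag}.pkl','rb'))
def K(f): return np.array([[f['fx'],0,f['cx']],[0,f['fy'],f['cy']],[0,0,1.]]), np.array([f['k1'],0,0,0.])
def ray(f,u,v):
    k,d=K(f); p=cv2.undistortPoints(np.array([[[u,v]]],float),k,d)[0,0]
    return np.array(f['origin']), np.array(f['rotation'])@np.array([p[0],p[1],1])
def atz(f,u,v,z):
    o,d=ray(f,u,v); return o+d*(z-o[2])/d[2]
def proj(f,P):
    k,d=K(f); Rm=np.array(f['rotation']); c=(np.atleast_2d(P)-np.array(f['origin']))@Rm
    return cv2.projectPoints(c,np.zeros(3),np.zeros(3),k,d)[0][:,0]
def tri(f1,p1,f2,p2):
    o1,d1=ray(f1,*p1);o2,d2=ray(f2,*p2)
    s=np.linalg.lstsq(np.c_[d1,-d2],o2-o1,rcond=None)[0]
    a,b=o1+d1*s[0],o2+d2*s[1]; return (a+b)/2,np.linalg.norm(a-b)
E
python3 - <<'E'
from h import *
for n in('side','top'):
    f=grab(n,n+'0'); print(n,f['origin'],np.round(f['rotation'],3).tolist(),f['fx'],f['k1'])
print(arm.get_state())
E
```

```text
side [ 0.21566491 -0.66906119  0.77842172] [-0.433, 0.872, -0.207, 0.097] 446.1740736662371 0.03628134791999967
top [0.41464296 0.068416   0.96178828] [0.065, -0.699, 0.708, -0.072] 392.1771211436867 -0.030819953942641608
{'time': 0.1, 'joints': array([ 1.16851761,  0.42665955,  0.07387662,  1.60652435, -0.03407966,
        1.11077441, -0.06707587]), 'qvel': array([-0.00017923, -0.0015885 , -0.00077315, -0.00144179,  0.00056545,
        0.00028928, -0.00146236]), 'joint_efforts': array([ 7.71729159e-03, -9.37464094e+01,  3.67699653e+00, -4.55041051e+01,
       -4.84824402e-02,  1.67438260e-02,  8.92089338e-05]), 'tool_pos': array([ 0.16867349, -0.65319657,  0.20486119]), 'tool_rot': array([-5.39563529e-04,  9.92024562e-01,  1.26043492e-01, -1.21271090e-04]), 'contact_force': array([-0.20171311,  1.3043904 , -0.49886708]), 'torque': array([-0.01412414, -0.0408615 , -0.01441555]), 'finger_force': 0.0, 'grip_width': 0.9971459505593867}
```

View pics/side0.png

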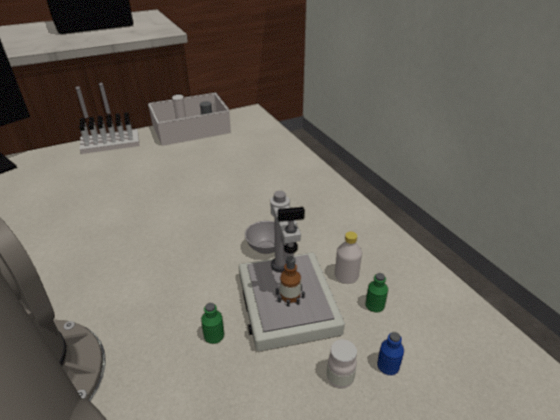

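View pics/top0.png

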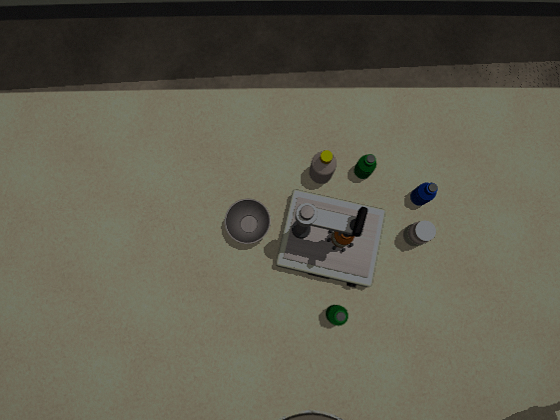

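The side picture shows the black T-bar at about (291,214), the amber bottle at (290,283), and the post top at (280,198). The top picture shows the T-bar at (360,221) and the post top at (307,212). Possible mix-ups:
- **Bottle:** green ones at side (213,323) and (377,293), blue at (391,353). The amber one under the foot is the target.
- **Bar:** dark things in the background rack at side (105,120), and the black knob on the shaker at side (250,328). The bar on the arm is the target.

One crop to check.

```bash
sed -i "s/np.array(f\['rotation'\])/R.from_quat(f['rotation'],scalar_first=True).as_matrix()/" h.py
python3 - <<'E'
from h import *
a=load('side0')['frame'][180:320,225:345]; b=load('top0')['frame'][180:290,270:395]
a=cv2.resize(a,(480,560),interpolation=cv2.INTER_CUBIC)
b=cv2.resize(b,None,fx=2.5,fy=2.5,interpolation=cv2.INTER_CUBIC)
c=np.zeros((560,800,3),np.uint8); c[:,:480]=a; c[:b.shape[0],485:485+b.shape[1]]=b
cv2.imwrite('pics/crop.png',c)
s,t=load('side0'),load('top0')
print('bar',tri(s,(291,214),t,(360,221))); print('posttop',tri(s,(280,196),t,(307,212)))
for n,u,v in(('platTL',292,192),('TR',384,206),('BR',372,284),('BL',277,268)): print(n,atz(t,u,v,0.045))
E
```

```text
bar (array([ 0.5348241 , -0.08021948,  0.27273715]), np.float64(0.0003126672816507634))
posttop (array([0.55771444, 0.01224339, 0.24938366]), np.float64(0.0015689799817084787))
platTL [0.64737315 0.03128603 0.045     ]
TR [ 0.61015031 -0.18913274  0.045     ]
BR [ 0.42618802 -0.1494406   0.045     ]
BL [0.46616606 0.06965037 0.045     ]
```

View pics/crop.png

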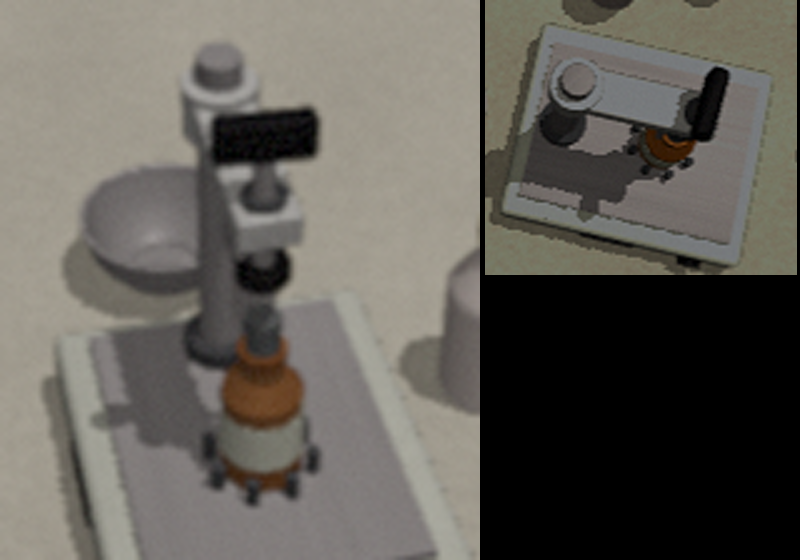

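The crop confirms the target: black T-bar on the arm above the rubber foot, with the amber bottle below it. Next I work out the bar's direction and the move.

```bash
cat >> h.py <<'E'
def rel(P,az_y):
    "shift (tool mm) and turn (rotvec) from the measured pose to TCP P, pointing down, tool y at azimuth az_y (deg)"
    s=arm.get_state(); T=R.from_quat(s['tool_rot'],scalar_first=True)
    y=np.array([np.cos(np.radians(az_y)),np.sin(np.radians(az_y)),0]); z=np.array([0,0,-1.]); 
    G=R.from_matrix(np.c_[np.cross(y,z),y,z])
    return np.round(T.inv().apply(np.array(P)-s['tool_pos'])*1000,1),np.round((T.inv()*G).as_rotvec(),3)
def st():
    s=arm.get_state(); T=R.from_quat(s['tool_rot'],scalar_first=True).as_matrix()
    print('t',round(s['time'],2),'p',np.round(s['tool_pos'],4),'yaz',round(np.degrees(np.arctan2(T[1,1],T[0,1])),1),'tz',np.round(T[:,2],3),'F',np.round(s['contact_force'],1),'M',np.round(s['torque'],2),'w',round(s['grip_width'],3),'ff',round(s['finger_force'],1),'j',np.round(s['joints'],2))
E
python3 - <<'E'
from h import *
s,t=load('side0'),load('top0')
e=[tri(s,p,t,q) for p,q in(((225+ 217/4,180+138/4),(270+ (706-485)/2.5,180+ 135/2.5)),((225+315/4,180+132/4),(270+(722-485)/2.5,180+72/2.5)))]
print(e); d=e[1][0]-e[0][0]; print(np.linalg.norm(d[:2]),np.degrees(np.arctan2(d[1],d[0])))
c=(0.535,-0.080); 
# fit: project model bar for several azimuths
for az in(-8,-12,-16,-20,-24):
    u=np.array([np.cos(np.radians(az)),np.sin(np.radians(az)),0]); m=np.array([*c,.273])
    print(az,np.round(proj(s,[m-.026*u,m+.026*u]),1).tolist(),np.round(proj(t,[m-.026*u,m+.026*u]),1).tolist())
b=[(f['frame'].max(2)<25) for f in(s,t)]
for m,(y0,y1,x0,x1) in zip(b,((204,224,272,312),(203,240,350,374))):
    ys,xs=np.nonzero(m[y0:y1,x0:x1]); print(len(xs),xs.mean()+x0,ys.mean()+y0,cv2.minAreaRect(np.c_[xs+x0,ys+y0].astype(np.float32)))
print(rel((.535,-.08,.34),75)); st()
E
```

```text
[(array([ 0.51161838, -0.07563426,  0.2762678 ]), np.float64(0.0017803197493848832)), (array([ 0.55679038, -0.08982381,  0.27394979]), np.float64(0.000386065768682274))]
0.047348207709894195 -17.438676752374022
-8 [[277.8, 216.6], [303.9, 211.1]] [[358.7, 235.1], [361.2, 206.7]]
-12 [[277.6, 216.0], [304.2, 211.7]] [[357.7, 234.9], [362.2, 206.9]]
-16 [[277.4, 215.4], [304.4, 212.2]] [[356.7, 234.7], [363.2, 207.1]]
-20 [[277.2, 214.9], [304.6, 212.8]] [[355.7, 234.4], [364.1, 207.4]]
-24 [[277.1, 214.3], [304.7, 213.4]] [[354.7, 234.0], [365.1, 207.7]]
246 290.6422764227642 213.9349593495935 ((290.5328063964844, 213.8606719970703), (10.683218002319336, 25.53108024597168), 84.80557250976562)
284 358.2887323943662 221.9330985915493 ((357.3301696777344, 221.09434509277344), (12.499811172485352, 30.768762588500977), 15.945395469665527)
(array([ 498. , -463.5, -134.7]), array([-1.000e-03, -1.000e-03, -2.627e+00]))
t 0.1 p [ 0.1687 -0.6532  0.2049] yaz -75.5 tz [-0.     0.001 -1.   ] F [-0.2  1.3 -0.5] M [-0.01 -0.04 -0.01] w 0.997 ff 0.0 j [ 1.17  0.43  0.07  1.61 -0.03  1.11 -0.07]
```

Request:
{"api": "carry_out", "payload": {
  "commands": [
    [[0,0,-34,0,0,-0.12,0],[0,0,-68,0,0,-0.24,0],[0,0,-102,0,0,-0.36,0],[0,0,-135,0,0,-0.48,0],[29,-27,-135,0,0,-0.6,0],[58,-54,-135,0,0,-0.72,0],[87,-81,-135,0,0,-0.84,0],[116,-108,-135,0,0,-0.96,0]]
  ]
}}

```text
time: 0.77
tool_pos: [0.2546, -0.5182, 0.3402]
tool_rot: [-0.0, 0.82, 0.572, -0.0]
contact_force: [-0.2, 0.3, 0.5]
grip_width: 0.505
finger_force: 0.0
```

```bash
python3 -c "
from h import *
st(); print(rel((.535,-.081,.34),73))"
```

```text
t 0.77 p [ 0.2546 -0.5182  0.3402] yaz -20.2 tz [-0.  0. -1.] F [-0.2  0.3  0.5] M [-0.09 -0.07  0.02] w 0.505 ff 0.0 j [ 1.13  0.18 -0.15  1.64  0.03  1.32  0.62]
(array([5.072e+02, 1.122e+02, 2.000e-01]), array([-0.   , -0.   , -1.627]))
```

Request:
{"api": "carry_out", "payload": {
  "commands": [
    [[35,8,0,0,0,-0.12,0],[70,16,0,0,0,-0.24,0],[105,24,0,0,0,-0.36,0],[140,31,0,0,0,-0.48,0],[175,39,0,0,0,-0.6,0],[210,47,0,0,0,-0.72,0],[245,54,0,0,0,-0.84,0],[280,62,0,0,0,-0.96,0]]
  ]
}}

```text
time: 1.43
tool_pos: [0.4107, -0.2778, 0.3404]
tool_rot: [-0.0, 0.463, 0.886, -0.0]
contact_force: [0.2, -0.9, -0.0]
grip_width: 0.5
finger_force: 0.0
```

```bash
python3 -c "
from h import *
st(); print(rel((.535,-.081,.34),73))"
```

```text
t 1.43 p [ 0.4107 -0.2778  0.3404] yaz 34.8 tz [-0. -0. -1.] F [ 0.2 -0.9 -0. ] M [-0.11 -0.19 -0.01] w 0.5 ff 0.0 j [ 0.89  0.05 -0.44  1.79  0.02  1.3   1.05]
(array([ 90.5, 214.4,   0.4]), array([-0.   , -0.   , -0.666]))
```

Request:
{"api": "carry_out", "payload": {
  "commands": [
    [[14,34,0,0,0,-0.11,0],[28,67,0,0,0,-0.22,0],[42,100,0,0,0,-0.33,0],[56,133,0,0,0,-0.44,0],[70,166,0,0,0,-0.56,0],[84,199,0,0,0,-0.667,0],[90.5,214.5,0,0,0,-0.667,0],[90.5,214.5,0,0,0,-0.667,0]]
  ]
}}

```text
time: 2.1
tool_pos: [0.5372, -0.0791, 0.3402]
tool_rot: [-0.0, 0.147, 0.989, 0.001]
contact_force: [0.2, 0.8, -0.8]
grip_width: 0.501
finger_force: 0.0
```

```bash
python3 - <<'E'
from h import *
st(); print(rel((.535,-.081,.254),73))
s,t=grab('side','side1'),grab('top','top1')
a=cv2.resize(s['frame'][110:250,210:350],(560,560),interpolation=cv2.INTER_CUBIC)
b=cv2.resize(t['frame'][170:290,300:420],(240,240),interpolation=cv2.INTER_CUBIC)
c=np.zeros((560,800,3),np.uint8); c[:,:560]=a; c[:240,560:]=b
cv2.imwrite('pics/crop1.png',c)
E
```

```text
t 2.1 p [ 0.5372 -0.0791  0.3402] yaz 73.0 tz [-0.     0.002 -1.   ] F [ 0.2  0.8 -0.8] M [ 0.06 -0.13  0.01] w 0.501 ff 0.0 j [ 0.62  0.17 -0.67  1.69  0.1   1.32  1.21]
(array([ 1.5, -2.6, 86.2]), array([ 0.002, -0.001,  0.001]))
```

View pics/crop1.png

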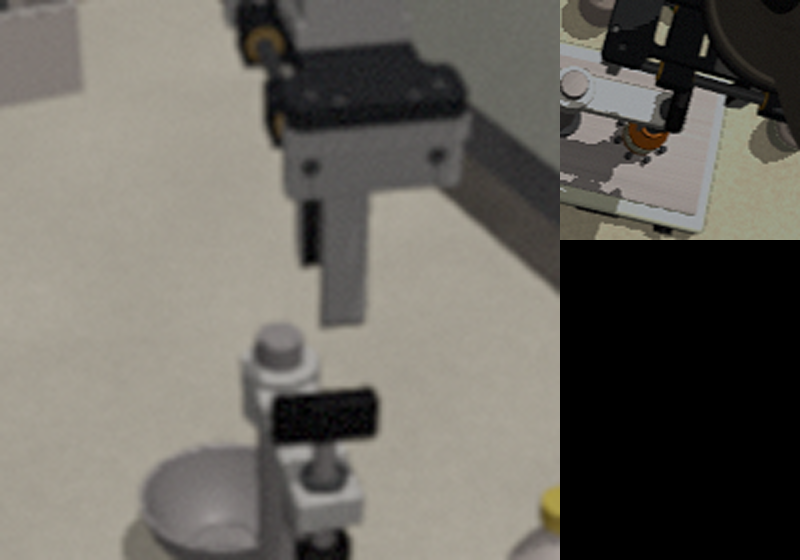

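The side crop shows the open fingers above the bar (near finger about (343,260), bar at (325,415)), aligned with it. I'll descend now.

Request:
{"api": "carry_out", "payload": {
  "commands": [
    [[1.5,-2.5,25,0,0,0,0],[1.5,-2.5,45,0,0,0,0],[1.5,-2.5,60,0,0,0,0],[1.5,-2.5,75,0,0,0,0],[1.5,-2.5,86,0,0,0,0],[1.5,-2.5,86,0,0,0,0]]
  ]
}}

```text
time: 2.7
tool_pos: [0.5323, -0.0865, 0.2525]
tool_rot: [-0.001, 0.151, 0.989, -0.0]
contact_force: [-0.5, 0.4, -0.7]
grip_width: 0.501
finger_force: 0.0
```

```bash
python3 - <<'E'
from h import *
st(); print(rel((.535,-.081,.254),73))
s,t=grab('side','side2'),grab('top','top2')
a=cv2.resize(s['frame'][140:280,210:350],(560,560),interpolation=cv2.INTER_CUBIC)
b=cv2.resize(t['frame'][170:290,300:420],(240,240),interpolation=cv2.INTER_CUBIC)
c=np.zeros((560,800,3),np.uint8); c[:,:560]=a; c[:240,560:]=b
cv2.imwrite('pics/crop2.png',c)
E
```

```text
t 2.7 p [ 0.5323 -0.0865  0.2525] yaz 72.6 tz [-0.003  0.    -1.   ] F [-0.5  0.4 -0.7] M [-0.03 -0.1   0.03] w 0.501 ff 0.0 j [ 0.61  0.22 -0.66  1.82  0.15  1.15  1.17]
(array([-1. ,  6. , -1.5]), array([-0.001, -0.003, -0.007]))
```

View pics/crop2.png

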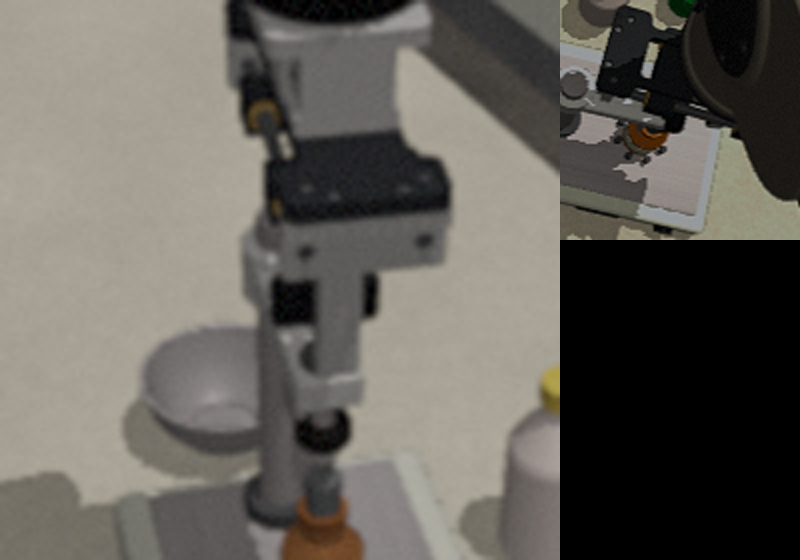

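Request:
{"api": "carry_out", "payload": {
  "commands": [
    [[0,3,0,0,0,0,0],[0,4,0,0,0,0,0],[0,4,0,0,0,0,0],[0,4,0,0,0,0,0]]
  ]
}}

```text
time: 3.13
tool_pos: [0.5351, -0.0814, 0.255]
tool_rot: [0.0, 0.15, 0.989, -0.0]
contact_force: [0.2, 0.8, 0.3]
grip_width: 0.502
finger_force: 0.0
```

```bash
python3 - <<'E'
from h import *
st(); print(rel((.535,-.081,.254),73))
s=load('side2'); st2=arm.get_state()
T=R.from_quat(st2['tool_rot'],scalar_first=True).as_matrix(); p=np.array([.5323,-.0865,.2525])
for d in(24,30): # near finger outer: expected side-pixel of tip edges
    q=proj(s,[p-T[:,1]*d/1000+T[:,0]*e/1000 for e in(-8,8)]); print(d,(q-[210,140])*4)
m=np.array([.535,-.081,.273]); u=T[:,0]; print((proj(s,[m-.026*u,m+.026*u])-[210,140])*4)
E
```

```text
t 3.13 p [ 0.5351 -0.0814  0.255 ] yaz 72.7 tz [ 0.001 -0.    -1.   ] F [0.2 0.8 0.3] M [ 0.02 -0.09 -0.02] w 0.502 ff 0.0 j [ 0.61  0.22 -0.66  1.82  0.15  1.15  1.16]
(array([0.2, 0.3, 1. ]), array([ 0.   ,  0.001, -0.005]))
24 [[351.34058411 368.60164573]
 [317.40567721 372.3715707 ]]
30 [[353.91977314 376.7440708 ]
 [319.79531648 380.55435887]]
[[379.03482845 290.68045567]
 [270.16439529 302.22450423]]
```

Request:
{"api": "carry_out", "payload": {
  "commands": [
    [[0,0,0,0,0,0,1],[0,0,0,0,0,0,1],[0,0,0,0,0,0,1],[0,0,0,0,0,0,1],[0,0,0,0,0,0,1],[0,0,0,0,0,0,1],[0,0,0,0,0,0,1],[0,0,0,0,0,0,1]]
  ],
  "squeeze": 50
}}

```text
time: 3.8
tool_pos: [0.5353, -0.0799, 0.2545]
tool_rot: [0.0, 0.15, 0.989, 0.001]
contact_force: [2.6, 7.5, -2.7]
grip_width: 0.147
finger_force: 50.0
```

```bash
python3 -c "
from h import *
st()"
```

```text
t 3.8 p [ 0.5353 -0.0799  0.2545] yaz 72.8 tz [ 0.001  0.002 -1.   ] F [ 2.6  7.5 -2.7] M [ 1.72 -0.74 -0.06] w 0.147 ff 50.0 j [ 0.61  0.22 -0.66  1.82  0.15  1.15  1.16]
```

Request:
{"api": "carry_out", "payload": {
  "commands": [
    [[0,1.5,3,0,0,0,1],[0,1.5,6,0,0,0,1],[0,1.5,9,0,0,0,1],[0,1.5,12,0,0,0,1],[0,1.5,15,0,0,0,1],[0,1.5,18,0,0,0,1],[0,1.5,18,0,0,0,1],[0,1.5,18,0,0,0,1]]
  ]
}}

```text
time: 4.47
tool_pos: [0.5353, -0.0799, 0.2363]
tool_rot: [-0.0, 0.15, 0.989, 0.0]
contact_force: [-0.9, 4.5, 2.3]
grip_width: 0.147
finger_force: 50.0
```

```bash
python3 -c "
from h import *
st()"
```

```text
t 4.47 p [ 0.5353 -0.0799  0.2363] yaz 72.7 tz [-0.  0. -1.] F [-0.9  4.5  2.3] M [ 0.99  0.12 -0.03] w 0.147 ff 50.0 j [ 0.6   0.24 -0.66  1.84  0.16  1.12  1.15]
```

Request:
{"api": "carry_out", "payload": {
  "commands": [
    [[0,1,1,0,0,0,1],[0,1,2,0,0,0,1],[0,1,3,0,0,0,1],[0,1,3,0,0,0,1],[0,1,3,0,0,0,1]]
  ]
}}

```text
time: 4.88
tool_pos: [0.5354, -0.0797, 0.2333]
tool_rot: [-0.0, 0.151, 0.989, -0.0]
contact_force: [-3.1, -3.6, 2.5]
grip_width: 0.143
finger_force: 50.0
```

Request:
{"api": "carry_out", "payload": {
  "commands": [
    [[0,0,0.7,0,0,0,1],[0,0,1.5,0,0,0,1],[0,0,1.5,0,0,0,1],[0,0,1.5,0,0,0,1]]
  ]
}}

```text
time: 5.22
tool_pos: [0.5353, -0.0798, 0.2319]
tool_rot: [-0.0, 0.151, 0.989, -0.0]
contact_force: [-3.6, -4.2, 2.1]
grip_width: 0.147
finger_force: 50.0
```

Request:
{"api": "carry_out", "payload": {
  "commands": [
    [[0,-0.4,0.7,0,0,0,1],[0,-0.4,1.4,0,0,0,1],[0,-0.4,1.4,0,0,0,1],[0,-0.4,1.4,0,0,0,1]]
  ]
}}

```text
time: 5.55
tool_pos: [0.5353, -0.0797, 0.2305]
tool_rot: [-0.0, 0.15, 0.989, -0.0]
contact_force: [-4.0, -3.4, 1.6]
grip_width: 0.145
finger_force: 50.0
```

Request:
{"api": "carry_out", "payload": {
  "commands": [
    [[0,-0.4,0.7,0,0,0,1],[0,-0.4,1.4,0,0,0,1],[0,-0.4,1.4,0,0,0,1],[0,-0.4,1.4,0,0,0,1]]
  ]
}}

```text
time: 5.88
tool_pos: [0.5354, -0.0798, 0.2291]
tool_rot: [-0.0, 0.15, 0.989, 0.0]
contact_force: [-3.7, -1.2, 2.2]
grip_width: 0.148
finger_force: 50.0
```

Request:
{"api": "carry_out", "payload": {
  "commands": [
    [[0,0,0.7,0,0,0,1],[0,0,1.4,0,0,0,1],[0,0,1.4,0,0,0,1],[0,0,1.4,0,0,0,1]]
  ]
}}

```text
time: 6.22
tool_pos: [0.5354, -0.0798, 0.2279]
tool_rot: [0.0, 0.15, 0.989, 0.0]
contact_force: [-5.0, -0.8, 4.8]
grip_width: 0.147
finger_force: 50.0
```

```bash
python3 - <<'E'
from h import *
s=load('side0')
for z in range(140,168,4): print(z,(proj(s,[[.535,-.081,z/1000]])[0]-[225,180])*4)
st()
E
```

```text
140 [261.91277309 342.664591  ]
144 [261.99139344 336.98684608]
148 [262.0704703  331.27937692]
152 [262.15000779 325.54193678]
156 [262.23001011 319.77427604]
160 [262.31048149 313.97614216]
164 [262.39142625 308.14727965]
t 6.22 p [ 0.5354 -0.0798  0.2279] yaz 72.7 tz [ 0.  0. -1.] F [-5.  -0.8  4.8] M [-0.16  1.02  0.02] w 0.147 ff 50.0 j [ 0.6   0.25 -0.66  1.85  0.17  1.1   1.14]
```

Request:
{"api": "carry_out", "payload": {
  "commands": [
    [[0.5,0,0.4,0,0,0,1],[0.5,0,0.7,0,0,0,1],[0.5,0,0.7,0,0,0,1],[0.5,0,0.7,0,0,0,1]]
  ]
}}

```text
time: 6.55
tool_pos: [0.5354, -0.0798, 0.2275]
tool_rot: [0.001, 0.15, 0.989, 0.0]
contact_force: [-2.9, -2.3, 6.2]
grip_width: 0.148
finger_force: 50.0
```

Request:
{"api": "carry_out", "payload": {
  "commands": [
    [[0,0,0.5,0,0,0,1],[0,0,1.0,0,0,0,1],[0,0,1.0,0,0,0,1],[0,0,1.0,0,0,0,1],[0,0,1.0,0,0,0,1]]
  ]
}}

```text
time: 6.97
tool_pos: [0.5354, -0.0798, 0.2267]
tool_rot: [0.001, 0.15, 0.989, -0.0]
contact_force: [-4.6, -1.5, 10.5]
grip_width: 0.144
finger_force: 50.0
```

Request:
{"api": "carry_out", "payload": {
  "commands": [
    [[0,0,0,0,0,0.06,1],[0,0,0,0,0,0.12,1],[0,0,0,0,0,0.18,1],[0,0,0,0,0,0.24,1],[0,0,0,0,0,0.3,1],[0,0,0,0,0,0.3,1]]
  ]
}}

```text
time: 7.47
tool_pos: [0.5354, -0.0798, 0.2268]
tool_rot: [0.001, 0.298, 0.954, -0.0]
contact_force: [-5.0, -2.6, 10.8]
grip_width: 0.141
finger_force: 50.0
```

```bash
python3 -c "
from h import *
st()"
```

```text
t 7.47 p [ 0.5354 -0.0798  0.2268] yaz 55.3 tz [ 0.001 -0.    -1.   ] F [-5.  -2.6 10.8] M [-0.5   1.02 -0.05] w 0.141 ff 50.0 j [ 0.56  0.24 -0.61  1.85  0.16  1.1   0.85]
```

Stable. I'll continue turning.

Request:
{"api": "carry_out", "payload": {
  "commands": [
    [[0,0,0,0,0,0.07,1],[0,0,0,0,0,0.14,1],[0,0,0,0,0,0.21,1],[0,0,0,0,0,0.28,1],[0,0,0,0,0,0.35,1],[0,0,0,0,0,0.35,1]]
  ]
}}

```text
time: 7.97
tool_pos: [0.5354, -0.0798, 0.2268]
tool_rot: [0.001, 0.46, 0.888, 0.0]
contact_force: [-4.9, -2.1, 10.2]
grip_width: 0.143
finger_force: 50.0
```

Request:
{"api": "carry_out", "payload": {
  "commands": [
    [[0,0,0,0,0,0.07,1],[0,0,0,0,0,0.14,1],[0,0,0,0,0,0.2,1],[0,0,0,0,0,0.26,1],[0,0,0,0,0,0.26,1]]
  ]
}}

```text
time: 8.38
tool_pos: [0.5353, -0.08, 0.2268]
tool_rot: [0.001, 0.571, 0.821, 0.0]
contact_force: [-8.6, -2.6, 12.2]
grip_width: 0.145
finger_force: 50.0
```

```bash
python3 -c "
from h import *
st()"
```

```text
t 8.38 p [ 0.5353 -0.08    0.2268] yaz 20.3 tz [ 0.001 -0.001 -1.   ] F [-8.6 -2.6 12.2] M [-0.81  2.18  0.07] w 0.145 ff 50.0 j [ 0.48  0.23 -0.53  1.86  0.13  1.09  0.26]
```

Request:
{"api": "carry_out", "payload": {
  "commands": [
    [[0,-0.4,0,0,0,0.06,1],[0,-0.4,0,0,0,0.12,1],[0,-0.4,0,0,0,0.18,1],[0,-0.4,0,0,0,0.24,1],[0,-0.4,0,0,0,0.24,1],[0,-0.4,0,0,0,0.24,1]]
  ]
}}

```text
time: 8.88
tool_pos: [0.5351, -0.0799, 0.2268]
tool_rot: [0.001, 0.664, 0.748, 0.0]
contact_force: [-2.2, -1.9, 12.0]
grip_width: 0.15
finger_force: 50.1
```

```bash
python3 -c "
from h import *
st()"
```

```text
t 8.88 p [ 0.5351 -0.0799  0.2268] yaz 6.8 tz [ 0.001 -0.001 -1.   ] F [-2.2 -1.9 12. ] M [-0.77  1.54  0.34] w 0.15 ff 50.1 j [ 0.46  0.22 -0.49  1.86  0.12  1.09  0.04]
```

Request:
{"api": "carry_out", "payload": {
  "commands": [
    [[0,0,0,0,0,0.05,1],[0,0,0,0,0,0.1,1],[0,0,0,0,0,0.14,1],[0,0,0,0,0,0.14,1]]
  ]
}}

```text
time: 9.22
tool_pos: [0.5352, -0.0799, 0.2269]
tool_rot: [0.001, 0.715, 0.699, 0.0]
contact_force: [-2.1, -2.1, 10.1]
grip_width: 0.147
finger_force: 50.0
```

```bash
python3 -c "
from h import *
st()"
```

```text
t 9.22 p [ 0.5352 -0.0799  0.2269] yaz -1.4 tz [ 0.002 -0.001 -1.   ] F [-2.1 -2.1 10.1] M [-0.88  0.93  0.02] w 0.147 ff 50.0 j [ 0.44  0.22 -0.48  1.86  0.11  1.09 -0.1 ]
```

Request:
{"api": "carry_out", "payload": {
  "commands": [
    [[0,0,0,0,0,0.04,1],[0,0,0,0,0,0.08,1],[0,0,0,0,0,0.08,1]]
  ]
}}

```text
time: 9.47
tool_pos: [0.5352, -0.0799, 0.2269]
tool_rot: [0.001, 0.742, 0.67, 0.0]
contact_force: [-3.6, -1.9, 10.3]
grip_width: 0.149
finger_force: 52.0
```

```bash
python3 - <<'E'
from h import *
st()
s=grab('side','side3')
cv2.imwrite('pics/crop3.png',cv2.resize(s['frame'][170:310,220:360],(560,560),interpolation=cv2.INTER_CUBIC))
E
```

```text
t 9.47 p [ 0.5352 -0.0799  0.2269] yaz -5.9 tz [ 0.002 -0.001 -1.   ] F [-3.6 -1.9 10.3] M [-0.76  1.06  1.02] w 0.149 ff 52.0 j [ 0.43  0.22 -0.46  1.86  0.11  1.09 -0.18]
```

View pics/crop3.png

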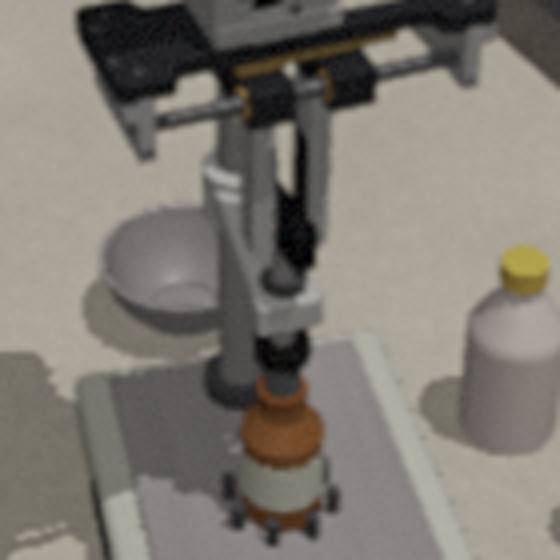

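The crop shows the bar turned across, with the foot on the stopper and the bottle upright in its pins. The 1 N m torque shows the end stop. I'll relax the twist and open.

Request:
{"api": "carry_out", "payload": {
  "commands": [
    [[0,0,0,0,0,-0.04,1],[0,0,0,0,0,-0.04,1],[0,0,0,0,0,-0.04,0.5],[0,0,0,0,0,-0.04,0.2],[0,0,0,0,0,-0.04,0],[0,0,0,0,0,-0.04,0],[0,0,0,0,0,-0.04,0]]
  ]
}}

```text
time: 10.1
tool_pos: [0.5346, -0.0798, 0.226]
tool_rot: [-0.0, 0.728, 0.685, 0.0]
contact_force: [-0.8, 0.2, 0.1]
grip_width: 0.464
finger_force: 0.0
```

```bash
python3 -c "
from h import *
st()"
```

```text
t 10.1 p [ 0.5346 -0.0798  0.226 ] yaz -3.5 tz [ 0.  0. -1.] F [-0.8  0.2  0.1] M [ 0.01 -0.09  0.01] w 0.464 ff 0.0 j [ 0.44  0.22 -0.47  1.86  0.11  1.09 -0.14]
```

Free of contact. I'll rise straight up.

Request:
{"api": "carry_out", "payload": {
  "commands": [
    [[0,0,-10,0,0,-0.04,0],[0,0,-30,0,0,-0.04,0],[0,0,-55,0,0,-0.04,0],[0,0,-80,0,0,-0.04,0],[0,0,-110,0,0,-0.04,0],[0,0,-110,0,0,-0.04,0]]
  ]
}}

```text
time: 10.6
tool_pos: [0.5364, -0.0797, 0.3414]
tool_rot: [0.003, 0.714, 0.7, 0.002]
contact_force: [1.0, -0.0, 0.6]
grip_width: 0.499
finger_force: 0.0
```

```bash
python3 - <<'E'
from h import *
st()
s=grab('side','side4')
cv2.imwrite('pics/crop4.png',cv2.resize(s['frame'][170:310,220:360],(560,560),interpolation=cv2.INTER_CUBIC))
E
```

```text
t 10.6 p [ 0.5364 -0.0797  0.3414] yaz -1.2 tz [ 0.007 -0.001 -1.   ] F [ 1.  -0.   0.6] M [-0.05 -0.11 -0.04] w 0.499 ff 0.0 j [ 0.46  0.14 -0.48  1.7   0.07  1.31 -0.05]
```

View pics/crop4.png

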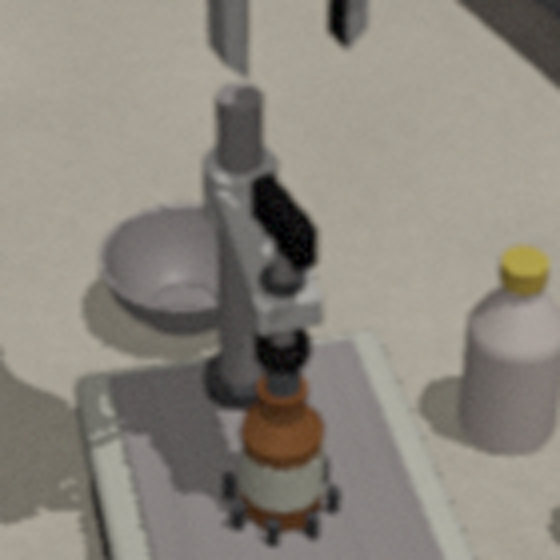

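The arm and foot are at the same pixels as before release (foot at (282,350) in both crops). The foot is on the stopper, the bar is turned, and the bottle and the bystanders in view haven't moved.

```bash
python3 -c "
from h import *
print(arm.job_done())"
```

```text
the job is handed in; nothing more can be done
None
```

The job is handed in, with no verdict shown: the foot was pressed on the stopper at about 8 N (my estimate from the wrist force), the clamp was turned to its end stop, and after release the foot still sat on the stopper with the bottle upright.

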